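Back the index feeder off by one notch

ROBOT

A 7-joint arm with a two-finger parallel gripper is mounted at the origin on the work surface. World frame = base frame: x ahead of the robot, y to its left, z up, the work surface at z = 0. Lengths are in m, angles in rad, forces in N, time in s.
With the tool pointing down it reaches from about 0.425 to 0.875 m from the base axis. Payload 4.7 kg.
Tool frame: the origin (TCP) lies midway between the tips of the shut fingers; the grasp point (between the pads) lies 19 mm behind it; z points along the fingers, y is the direction in which the jaws open and shut (so a half turn about z gives the same grasp; the last joint's range is limited). The gripper opens to 85 mm and grips with 20 to 120 N. Pads are 22 mm wide; open, the fingers measure 114 mm over their backs; the gripper's body (76 mm by 85 mm) begins 54 mm behind the grasp point. The pads swing forward as they close: fully open they stand 13 mm farther back than shut.
Start: joints at [-1.295, 0.321, -0.07, 1.45, 0.023, 1.371, -0.057], TCP at [0.168, 0.628, 0.231] pointing down, gripper open.
Joint ranges: [-2.86, 2.86], [-0.3, 2.09], [-1.38, 1.24], [0.06, 2.45], [-1.56, 4.7], [0.09, 2.05], [-2.69, 2.69]. Speed limits (rad/s): [2.57, 2.57, 3.14, 3.14, 3.14, 3.14, 3.14].

INTERFACE

Orientations are given as a rotation vector (axis times angle).
In Python, from cell import bot gives the robot as it stands.
- The arm moves only by the tool move_arm, never from a script. Its argument "steps" is a list of rows, each a list of 7 numbers: the shift along the tool's x, y, z in mm, then the turn, a rotation vector about the tool's x, y, z in degrees, then the closure, from 0 (fully open) to 1 (shut). A call has 1 to 12 rows; each row shifts and turns the commanded pose from where the row before left it, along the tool's axes as they then stand; what a row does not reach is not made up. A row lasts 1/8 s, in which the tool goes at most 62.5 mm and 10.7 degrees, less where a joint would pass 70% of its speed; a pose out of reach is approached as far as the arm can. A call is refused whole if a number of a shift passes 62.5 or a number of a turn 10.7, either way. A call with a gripper value outside its range is refused whole. The fingers move at their own pace and stop on an object; "grip_force" is the grip in N (left out, the last holds). Time passes only in rows, so rows that do not move let the fingers close. It gives the time, the measured TCP pose, the force and the opening at its end, in the units of the state.
- bot.sense(): the state, without advancing time (a new reading comes with each control period).
- bot.get_image(name): name is "scene" or "top"; returns the picture (420x560x3 uint8, red, green, blue); there is no depth.
- bot.camera_model(name): a dict with "fx", "fy", "cx", "cy" (pixels), "k1" (the pictures are not rectified: a ray, as slopes to the right and down, at radius r is drawn at 1 + k1 r^2 times it, then the intrinsics apply), "world_to_cam" (4x4, takes a point from world to camera coordinates). Camera axes: x right, y up, looking along -z (the intrinsics and any distortion apply to the point x, -y, -z); pixel columns grow to the right and rows downward; lengths in m; the calibration is good to about 2 mm. A picture is of the moment at which its call begins. camera_model takes no time and is no camera call.
- bot.sign_off(): hands the job in, once; it reports no verdict.
The state is a dict: "t": time; "joints": joint angles; "joint_vel": joint speeds; "tau": joint torques, N m; "ee_pos": TCP position; "orientation": TCP orientation; "wrist_force": force on the tool from outside, world axes, zero at the start; "torque": the same for the moment, N m; "finger_gap": opening from 0.0 (shut) to 1.0 (fully open).
Only numpy, scipy, OpenCV 4.12 (cv2) and the standard library are available. Lean on these libraries where they do the work, as an engineer would, in place of code of your own. Each camera call takes 0.05 s, during which the arm holds its last target.

TASK

The index feeder on the bench has fed one notch too far. With a fingertip lift the red pawl clear of the ratchet wheel (it stays up by itself), push the wheel backward by exactly one notch by one of its yellow spokes, then press the pawl all the way back down into the new notch so that the wheel is locked again. Leave everything else on the bench where it is.

Things in the scene. Friction and masses are not known exactly. Their poses are not given: they have to be found in the camera images.
- feeder: Feeder, bolted down: base plate 250 x 310 x 12 mm, green pedestal, aluminium track. Origin: on the bench, under the shaft's middle. Axes: z up; x along the shaft (track on the +x side, star handle on the -x side, nearest the robot); y across. All offsets below are in these axes. Shaft axis 100 mm above the bench; nothing fixed is above 170 mm.
- feed_wheel (a joint): Wheel angle (rad), positive = forward feed (top goes to feeder +y), negative = backward (top goes to -y). Starts at -0.03 to 0.04. 10 saw teeth: one notch is 36 degrees = 0.628 rad, so one notch back is -0.63. Pawl down: plays about 0.07 rad, then is blocked backward. Pawl up: turns both ways with about 2 N at a spoke and stays where it is left.
- ratchet (a point): Centre of the steel ratchet wheel, on the shaft axis at x = +35 mm, 100 mm above the bench. It is 116 mm over its teeth, 14 mm thick, teeth 13 mm high; it forms one piece with the shaft and the star handle.
- spoke_tip (a point): Outer end of the uppermost spoke, 85 mm from the shaft axis. Star handle: 5 spokes of 12 mm round bar with yellow ends, 72 degrees apart, centred at x = -50 mm. At wheel angle 0 this spoke leans 18 degrees from upright towards +y (tip about 181 mm above the bench); one notch back it leans 18 degrees towards -y.
- pawl (a joint): Angle of the red pawl (rad): 0 = fully down in a notch, positive = nose lifted; clears the teeth above 0.18, stops at 0.9. Stiff pivot: it stays where it is left. Pushing the tab towards -y (2 to 3 N) lifts the nose; pushing the tab towards +y or pressing the arm down lowers it. It goes fully down if the wheel is at most 0.05 rad past or 0.12 short of a notch.
- pawl_tab (a point): Middle of the top end of the pawl's upright red tab, straight above the pivot when the pawl is down (211 mm above the bench). Tab: 24 mm wide along x, 10 mm thick along y, 55 mm from pivot to top. The pivot runs along x, at y = -80 mm, 156 mm above the bench.
- pawl_nose (a point): Lower end of the pawl's nose, which points down into the gap between teeth at the top of the wheel. The red arm that carries it is 12 mm wide, centred at x = +35 mm, and runs level from the pivot 82 mm towards +y; its top is 165 mm above the bench when the pawl is down.
- strip_in_track: Bystander: white socket strip 50 x 210 x 34 mm lying in the feeder's track (origin: middle of its underside).
- driver: Bystander: grey-handled screwdriver, 190 mm long, lying on the bench on the robot's side of the feeder.
- oil_bottle: Bystander: white bottle with a black cap, 36 mm wide, 85 mm high, standing at the +y side of the feeder (origin: middle of its underside).
- screw_cup: Bystander: grey plastic cup, 60 mm wide, 50 mm high, at the -y side of the feeder (origin: middle of its underside).
- tape_roll: Bystander: yellow tape ring, 70 mm wide, 24 mm high, lying on the +y end of the feeder's base plate (origin: middle of its underside).
- blue_bin: Bystander: open blue bin 160 x 110 x 60 mm, well to the left or right of the feeder (origin: middle of its underside).
- spare_strip: Bystander: white socket strip 50 x 165 x 34 mm lying well to the left or right of the feeder (origin: middle of its underside).

How it is judged:
By the outcome, as a careful person would: the job done as asked, in the order asked, and still so for the second after the job is handed in, with the robot touching nothing.
It also fails if it takes over 48 s, if anything falls off the work surface, if the arm or the gripper's body presses on something with over 40 N, if the wrist force passes 120 N, or if a joint passes its speed limit or range.

## Working session

There is one attempt and no reset: what is moved stays moved. The work goes in short steps, Python scripts to look and compute and a tool call to move; the robot and the scene stay as the last step left them, time stands still between calls to the robot, and variables do not carry over. Pictures are saved under pics/ and viewed, and the job is handed in when it is done.

Besides the shell and the picture viewer there is one more tool, called after "Request:" as name([rows], argument=value, ...), one row to a line, values as JSON. move_arm: Moves the arm, as the interface text tells. Its arguments: {"type":"object","properties":{"steps":{"type":"array"},"grip_force":{"type":"number"}},"required":["steps"]}

```bash
ls; mkdir -p pics; python3 - <<'E'
from cell import bot
import cv2
s=bot.sense(); print(s)
for n in ["scene","top"]:
    cv2.imwrite(f"pics/{n}0.png",bot.get_image(n)[:,:,::-1])
    print(n,bot.camera_model(n))
E
```

```text
pics
{'t': 0.0, 'joints': array([-1.29487996,  0.32185343, -0.07009152,  1.4516764 ,  0.02259816,
        1.37078442, -0.05693416]), 'joint_vel': array([-1.13177498e-04,  8.37275414e-04, -4.18151860e-07, -1.87766900e-03,
        1.46381976e-03,  1.47264457e-03, -4.66813327e-05]), 'tau': array([-7.29276803e-05, -4.93587434e+01, -3.82345822e-01, -3.14336979e+01,
        1.28938974e-02,  1.13891772e-02,  4.71268379e-06]), 'ee_pos': array([0.16814724, 0.62732078, 0.23020308]), 'orientation': array([-4.10061657e-01, -3.11455339e+00,  3.02805157e-03]), 'wrist_force': array([ 0.71976858, -1.24202694,  0.24679056]), 'torque': array([-0.01624455,  0.02095778,  0.02049034]), 'finger_gap': 1.0029800600082965}
scene {'fx': 505.84483988391753, 'fy': 505.84483988391753, 'cx': 281.97573867225736, 'cy': 215.15280219196478, 'k1': -0.03874454443409026, 'world_to_cam': array([[-0.69158733,  0.72226225, -0.00664921,  0.346764  ],
       [-0.57350024, -0.54350049,  0.61294754,  0.2228108 ],
       [ 0.43909502,  0.42772008,  0.79009562, -1.82131103],
       [ 0.        ,  0.        ,  0.        ,  1.        ]])}
top {'fx': 424.2422148901756, 'fy': 424.2422148901756, 'cx': 280.5680884942299, 'cy': 216.8054580489739, 'k1': -0.05912307155289038, 'world_to_cam': array([[ 0.00483698, -0.99992321,  0.01140928, -0.0080364 ],
       [ 0.99718208,  0.00567724,  0.07480417, -0.54687811],
       [-0.0748632 ,  0.01101531,  0.99713297, -1.27136157],
       [ 0.        ,  0.        ,  0.        ,  1.        ]])}
```

View pics/scene0.png

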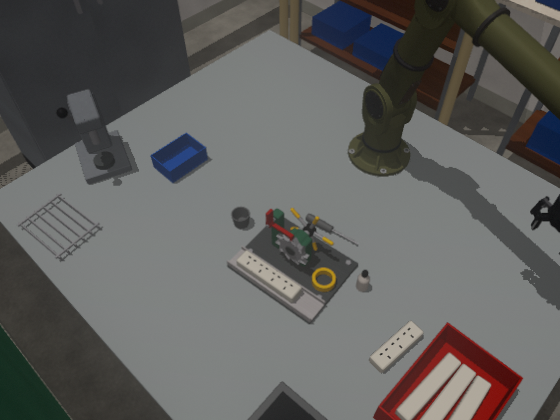

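View pics/top0.png

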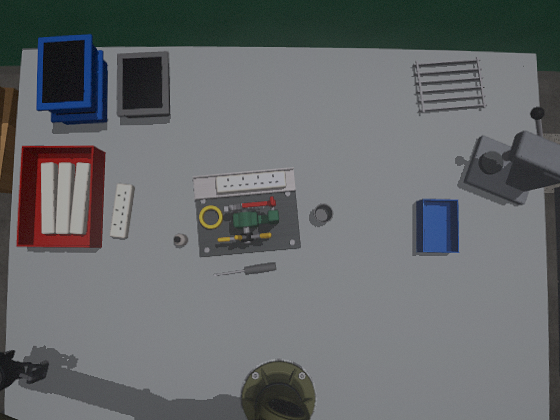

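```bash
python3 - <<'E'
import cv2
a=cv2.imread("pics/top0.png")
cv2.imwrite("pics/top0c.png",cv2.resize(a[120:300,190:390],None,fx=4,fy=4,interpolation=cv2.INTER_CUBIC)[:600,:800] if 0 else cv2.resize(a[130:280,200:400],None,fx=4,fy=4,interpolation=cv2.INTER_CUBIC))
b=cv2.imread("pics/scene0.png")
cv2.imwrite("pics/scene0c.png",cv2.resize(b[130:280,200:400],None,fx=4,fy=4,interpolation=cv2.INTER_CUBIC))
E
```

```text
(no output)
```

View pics/top0c.png

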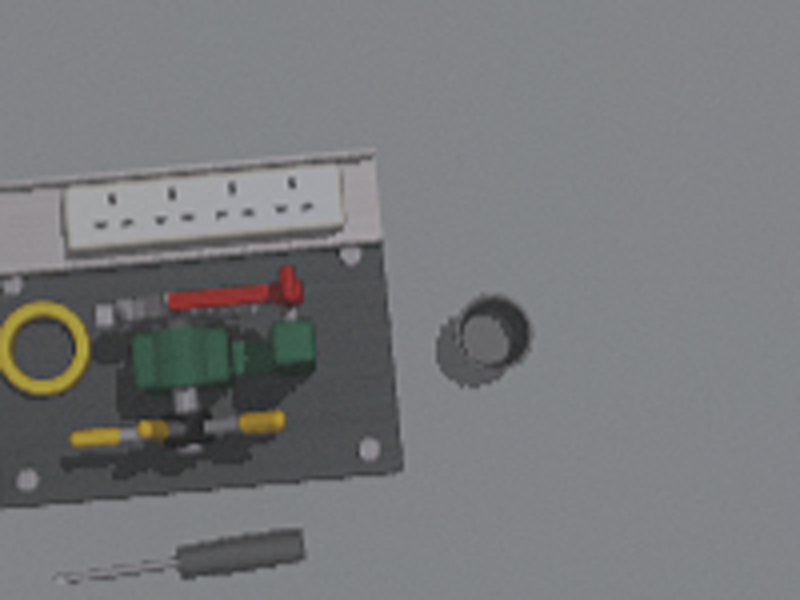

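View pics/scene0c.png

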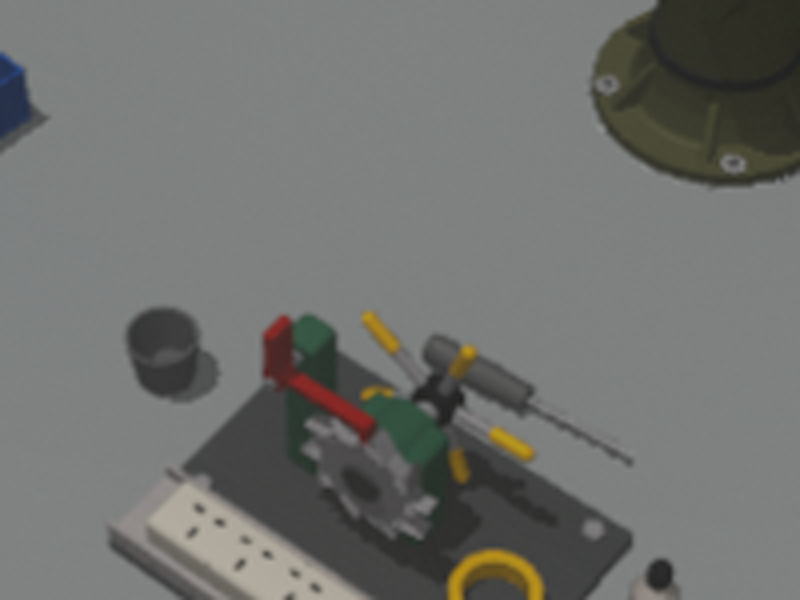

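```bash
python3 - <<'E'
import cv2
a=cv2.imread("pics/top0.png")
f=lambda im,x,y,w,h,k,n: cv2.imwrite("pics/"+n,cv2.resize(cv2.convertScaleAbs(im[y:y+h,x:x+w],alpha=1.5),None,fx=k,fy=k,interpolation=cv2.INTER_CUBIC))
f(a,210,190,80,60,10,"t1.png")
b=cv2.imread("pics/scene0.png")
f(b,260,200,80,60,10,"s1.png")
E
```

```text
(no output)
```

View pics/t1.png

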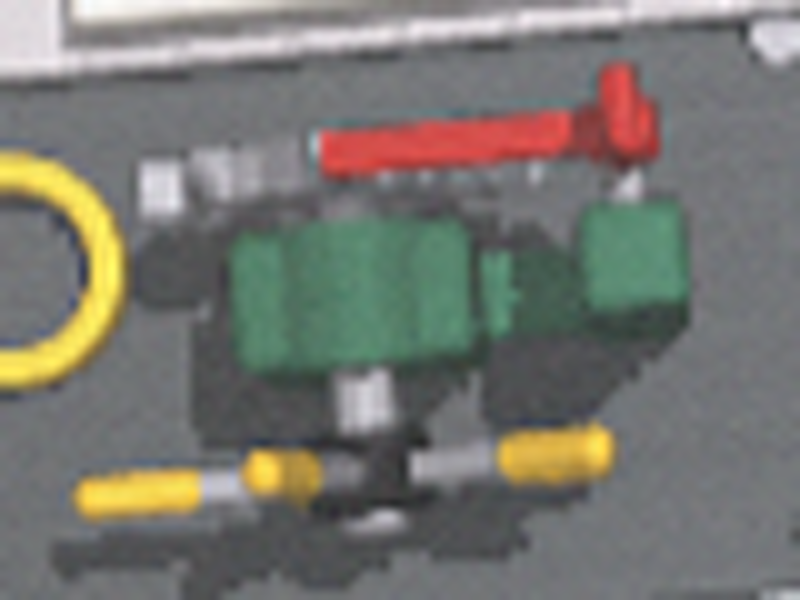

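View pics/s1.png

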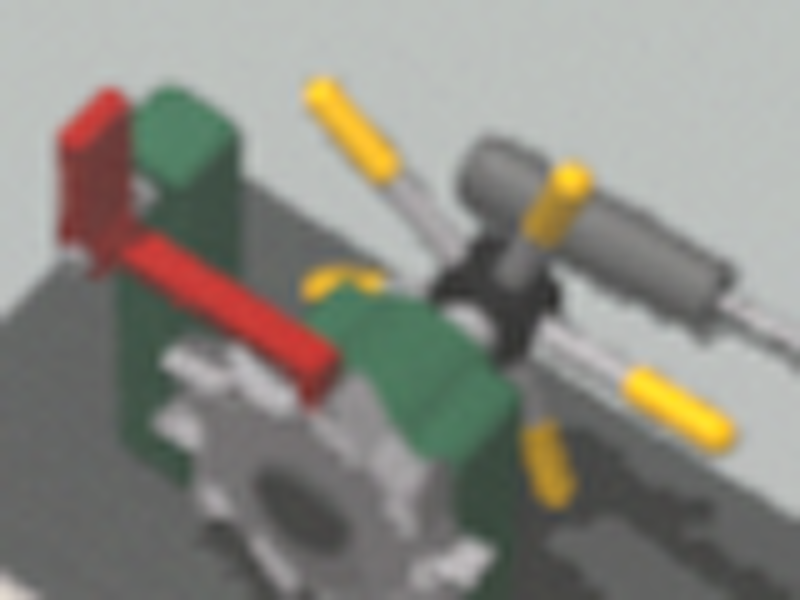

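```bash
cat > h.py <<'E'
import numpy as np
from cell import bot
from scipy.optimize import least_squares
from scipy.spatial.transform import Rotation as R
C={n:bot.camera_model(n) for n in("scene","top")}
def proj(n,P):
    c=C[n];P=np.atleast_2d(P)
    q=P@c["world_to_cam"][:3,:3].T+c["world_to_cam"][:3,3]
    x=q[:,0]/-q[:,2];y=-q[:,1]/-q[:,2];d=1+c["k1"]*(x*x+y*y)
    return np.c_[c["fx"]*x*d+c["cx"],c["fy"]*y*d+c["cy"]]
def sp(deg,w=0,r=85): 
    a=np.radians(deg)+w; return [-50,r*np.sin(a),100+r*np.cos(a)]
def tw(p,F):
    x,y,t=F; p=np.asarray(p)/1e3
    c,s=np.cos(t),np.sin(t)
    return np.array([x+c*p[0]-s*p[1],y+s*p[0]+c*p[1],p[2]])
E
cat > fit.py <<'E'
from h import *
cr=lambda X,x0,y0:((np.array(X)+.5)/10-.5)+[x0,y0]
T=lambda *X:("top",cr(X,210,190))
S=lambda *X:("scene",cr(X,260,200))
obs=[(T(621,110),"tab"),(S(95,115),"tab"),(T(320,152),"arm"),(S(320,362),"arm"),
(T(260,470),18),(S(573,172),18),(T(604,450),-54),(S(316,85),-54),(T(80,498),90),(S(730,437),90),(S(560,500),162)]
def pt(k,p):
    if k=="tab": return tw([p[4],-80,211],p[:3])
    if k=="arm": return tw([35,2,165],p[:3])
    return tw(sp(k,p[3]),p[:3])
def res(p): return np.concatenate([proj(n,pt(k,p))[0]-uv for (n,uv),k in obs]+[[(p[4]-35)/20]])
s=least_squares(res,[.63,0.05,.1,0,35.],x_scale=[.01,.01,.1,.1,10],loss="soft_l1")
print(s.x); print(res(s.x)[:-1].reshape(-1,2).round(2))
for k in("tab","arm",18,-54): print(k,pt(k,s.x).round(4))
E
python3 fit.py
```

```text
[ 5.32335945e-01  9.70266729e-02  9.00538402e-02 -2.58693959e-02
  3.49357716e+01]
[[-0.05  0.22]
 [-0.52 -0.12]
 [ 0.03  0.44]
 [ 0.31 -0.06]
 [-0.28  0.46]
 [-0.06  0.12]
 [ 0.83 -0.12]
 [-0.92 -0.04]
 [-0.96  0.23]
 [-0.02  0.78]
 [-0.18  0.31]]
tab [0.5743 0.0205 0.211 ]
arm [0.567  0.1022 0.165 ]
18 [0.4804 0.1166 0.1815]
-54 [0.4888 0.0228 0.1482]
```

Request:
move_arm([
  [0,0,-10,0,0,10,1],
  [0,0,-10,0,0,10,1],
  [0,0,-10,0,0,10,1],
  [0,0,-10,0,0,10,1],
  [0,0,-10,0,0,10,1],
  [0,0,-10,0,0,10,1],
  [0,0,-10,0,0,9.8,1],
  [0,0,0,0,0,0,1],
], grip_force=60)

```text
t: 1.1
ee_pos: [0.1683, 0.6281, 0.3017]
orientation: [-2.116, -2.322, -0.001]
wrist_force: [0.8, -0.7, 0.1]
finger_gap: -0.002
```

```bash
cat >> h.py <<'E'
F=[0.53234,0.09703,0.0901]
def rel(pf):
    s=bot.sense(); M=R.from_rotvec(s["orientation"]).as_matrix()
    d=tw(pf,F)-s["ee_pos"]
    Mf=R.from_euler("z",F[2]).as_matrix()
    cur=Mf.T@(s["ee_pos"]-[F[0],F[1],0])*1e3
    print("t",s["t"],"in feeder",cur.round(1),"to tool mm",(M.T@d*1e3).round(1),"gap",s["finger_gap"].round(3))
    print("tool axes in feeder\n",(Mf.T@M).round(3)); print("F feeder",(Mf.T@s["wrist_force"]).round(2),s["joints"].round(2))
E
python3 -c "
from h import *
rel([35,-45,300])"
```

```text
Traceback (most recent call last):
  File "h.py", line 23, in rel
    print("t",s["t"],"in feeder",cur.round(1),"to tool mm",(M.T@d*1e3).round(1),"gap",s["finger_gap"].round(3))
                                                                                      ^^^^^^^^^^^^^^^^^^^^^
AttributeError: 'float' object has no attribute 'round'
```

```bash
sed -i 's/s\["finger_gap"\].round(3)/round(s["finger_gap"],3)/' h.py
python3 -c "
from h import *
rel([35,-45,300])"
```

```text
t 1.1 in feeder [-314.8  561.7  301.7] to tool mm [-607.6  348.3    1.4] gap -0.002
tool axes in feeder
 [[-0.003  1.     0.   ]
 [ 1.     0.003  0.001]
 [ 0.001  0.    -1.   ]]
F feeder [ 0.76 -0.79  0.08] [-1.42  0.3   0.09  1.34 -0.02  1.5  -1.24]
```

Request:
move_arm([
  [-50,29,0,0,0,0,1],
  [-50,29,0,0,0,0,1],
  [-50,29,0,0,0,0,1],
  [-50,29,0,0,0,0,1],
  [-50,29,0,0,0,0,1],
  [-50,29,0,0,0,0,1],
  [-50,29,0,0,0,0,1],
  [-50,29,0,0,0,0,1],
  [-50,29,0,0,0,0,1],
  [-50,29,0,0,0,0,1],
  [-50,29,0,0,0,0,1],
  [0,0,0,0,0,0,1],
])

```text
t: 2.6
ee_pos: [0.5374, 0.103, 0.3008]
orientation: [2.124, 2.311, -0.003]
wrist_force: [-0.4, 0.8, -0.0]
finger_gap: 0.001
```

```bash

python3 -c "
from h import *
rel([35,-45,192])"
```

```text
t 2.6 in feeder [  5.6   5.5 300.8] to tool mm [-50.   29.7 108.9] gap 0.001
tool axes in feeder
 [[ 0.006  1.     0.   ]
 [ 1.    -0.006 -0.003]
 [-0.003  0.    -1.   ]]
F feeder [-0.29  0.79 -0.  ] [-0.81  0.07  0.61  1.62 -0.04  1.46 -0.11]
```

Request:
move_arm([
  [-50,30,20,0,0,0,1],
  [0,0,30,0,0,0,1],
  [0,0,30,0,0,0,1],
  [0,0,29,0,0,0,1],
  [0,0,0,0,0,0,1],
])

```text
t: 3.22
ee_pos: [0.5679, 0.0629, 0.1896]
orientation: [-2.112, -2.321, 0.007]
wrist_force: [0.8, 0.6, 0.4]
finger_gap: 0.001
```

```bash

python3 -c "
from h import *
import cv2
rel([35,-83,192])
f=lambda im,x,y,w,h,k,n: cv2.imwrite('pics/'+n,cv2.resize(cv2.convertScaleAbs(im[y:y+h,x:x+w,::-1],alpha=1.5),None,fx=k,fy=k,interpolation=cv2.INTER_CUBIC))
f(bot.get_image('scene'),240,180,100,75,8,'s2.png')"
```

```text
t 3.225 in feeder [ 32.3 -37.2 189.6] to tool mm [-45.8   2.5  -2.4] gap 0.001
tool axes in feeder
 [[-0.004  1.    -0.006]
 [ 1.     0.004 -0.   ]
 [-0.    -0.006 -1.   ]]
F feeder [0.86 0.56 0.36] [-0.73  0.21  0.65  1.72 -0.13  1.26  0.05]
```

View pics/s2.png

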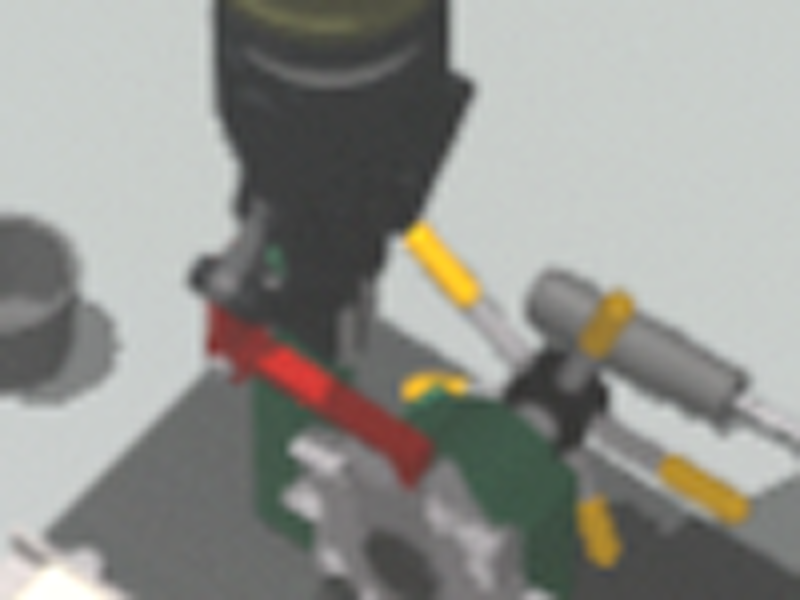

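```bash

python3 -c "
from h import *
import cv2
s=bot.sense()
pp=lambda n,p,x,y,k: ((proj(n,p)[0]-[x,y])*k).round()
print(pp('scene',s['ee_pos'],240,180,8),pp('scene',tw([35,-80,211],F),240,180,8))
f=lambda im,x,y,w,h,k,n: cv2.imwrite('pics/'+n,cv2.resize(cv2.convertScaleAbs(im[y:y+h,x:x+w,::-1],alpha=1.5),None,fx=k,fy=k,interpolation=cv2.INTER_CUBIC))
f(bot.get_image('top'),210,170,100,75,8,'t2.png')
print(pp('top',s['ee_pos'],210,170,8),pp('top',tw([35,-80,211],F),210,170,8))"
```

```text
[328. 340.] [228. 248.]
[365. 267.] [493. 246.]
```

View pics/t2.png

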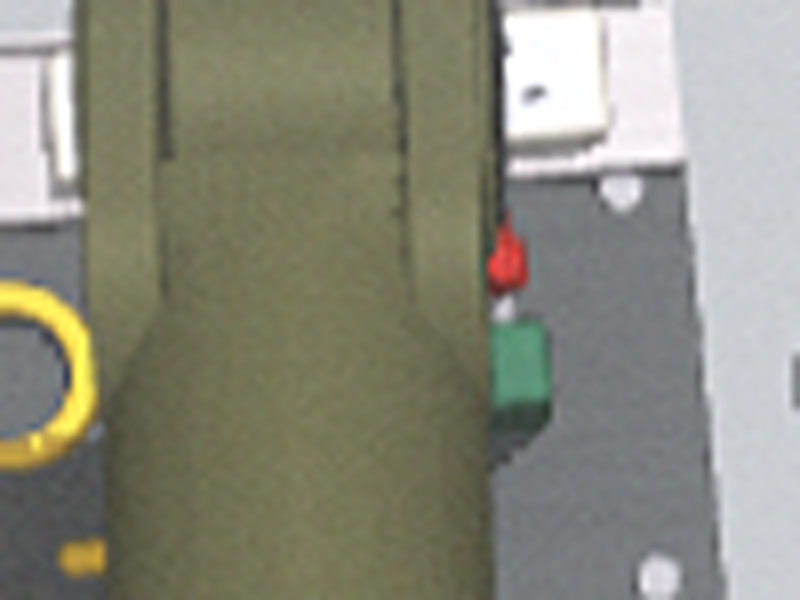

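Request:
move_arm([
  [-10,2,0,0,0,0,1],
  [-10,1,0,0,0,0,1],
  [-5,0,0,0,0,0,1],
  [-5,0,0,0,0,0,1],
  [0,0,0,0,0,0,1],
])

```text
t: 3.95
ee_pos: [0.5762, 0.0322, 0.1926]
orientation: [2.118, 2.319, 0.001]
wrist_force: [0.9, 0.9, 0.6]
finger_gap: -0.001
```

```bash

python3 -c "
from h import *
rel([35,-87,190])"
```

```text
t 3.95 in feeder [ 37.8 -68.5 192.6] to tool mm [-18.5  -2.9   2.6] gap -0.001
tool axes in feeder
 [[-0.001  1.     0.001]
 [ 1.     0.001  0.   ]
 [ 0.     0.001 -1.   ]]
F feeder [1.03 0.83 0.58] [-0.69  0.21  0.67  1.71 -0.14  1.26  0.11]
```

Request:
move_arm([
  [-4,0,0,0,0,0,1],
  [-4,0,0,0,0,0,1],
  [-4,0,0,0,0,0,1],
  [-4,0,0,0,0,0,1],
  [0,0,0,0,0,0,1],
])

```text
t: 4.58
ee_pos: [0.5771, 0.0153, 0.1922]
orientation: [2.12, 2.319, -0.002]
wrist_force: [-0.2, 0.8, -0.0]
finger_gap: 0.0
```

```bash
cat >> h.py <<'E'
import cv2
def crop(n,x,y,w,h,k,o):
    im=bot.get_image(n)
    cv2.imwrite('pics/'+o,cv2.resize(cv2.convertScaleAbs(im[y:y+h,x:x+w,::-1],alpha=1.5),None,fx=k,fy=k,interpolation=cv2.INTER_CUBIC))
E
python3 -c "
from h import *
rel([35,-87,190])
crop('scene',240,180,100,75,8,'s3.png')"
```

```text
t 4.575 in feeder [ 37.2 -85.4 192.2] to tool mm [-1.6 -2.2  2.2] gap 0.0
tool axes in feeder
 [[ 0.     1.    -0.001]
 [ 1.    -0.    -0.001]
 [-0.001 -0.001 -1.   ]]
F feeder [-0.11  0.77 -0.03] [-0.67  0.22  0.68  1.71 -0.14  1.26  0.14]
```

View pics/s3.png

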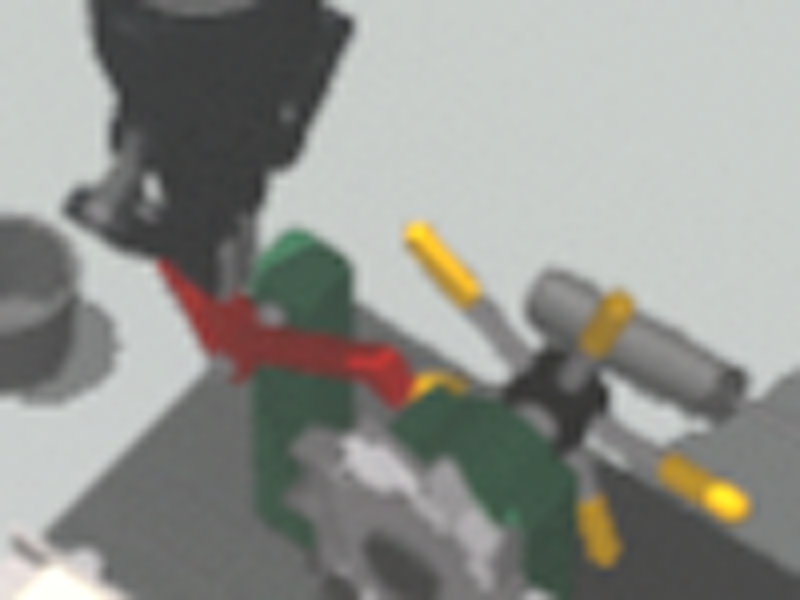

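Request:
move_arm([
  [3,0,-40,0,0,0,1],
  [0,0,-50,0,0,0,1],
  [50,-30,0,0,0,0,1],
  [50,-30,0,0,0,0,1],
  [50,-28,0,0,0,0,1],
  [0,0,0,0,0,0,1],
])

```text
t: 5.38
ee_pos: [0.4736, 0.1649, 0.2824]
orientation: [-2.108, -2.328, -0.001]
wrist_force: [0.3, -0.5, 0.1]
finger_gap: 0.001
```

```bash

python3 -c "
from h import *
rel([-50,62,160])"
```

```text
t 5.375 in feeder [-52.4  72.9 282.4] to tool mm [-11.    2.4 122.3] gap 0.001
tool axes in feeder
 [[-0.009  1.    -0.   ]
 [ 1.     0.009  0.001]
 [ 0.001 -0.    -1.   ]]
F feeder [ 0.21 -0.49  0.13] [-0.93 -0.04  0.53  1.75  0.02  1.42 -0.3 ]
```

Request:
move_arm([
  [-5,2,40,0,0,0,1],
  [-5,0,40,0,0,0,1],
  [0,0,30,0,0,0,1],
  [0,0,12,0,0,0,1],
  [0,0,0,0,0,0,1],
  [0,0,0,0,0,0,1],
])

```text
t: 6.12
ee_pos: [0.4799, 0.1511, 0.1617]
orientation: [2.118, 2.319, 0.003]
wrist_force: [0.5, 0.4, -0.8]
finger_gap: 0.002
```

```bash

python3 -c "
from h import *
rel([-50,-2,160])
crop('scene',250,180,100,75,8,'s4.png')"
```

```text
t 6.125 in feeder [-47.4  58.6 161.7] to tool mm [-60.6  -2.6   1.6] gap 0.002
tool axes in feeder
 [[-0.     1.     0.002]
 [ 1.     0.     0.001]
 [ 0.001  0.002 -1.   ]]
F feeder [ 0.54  0.4  -0.78] [-0.9   0.05  0.56  1.92 -0.03  1.18 -0.24]
```

View pics/s4.png

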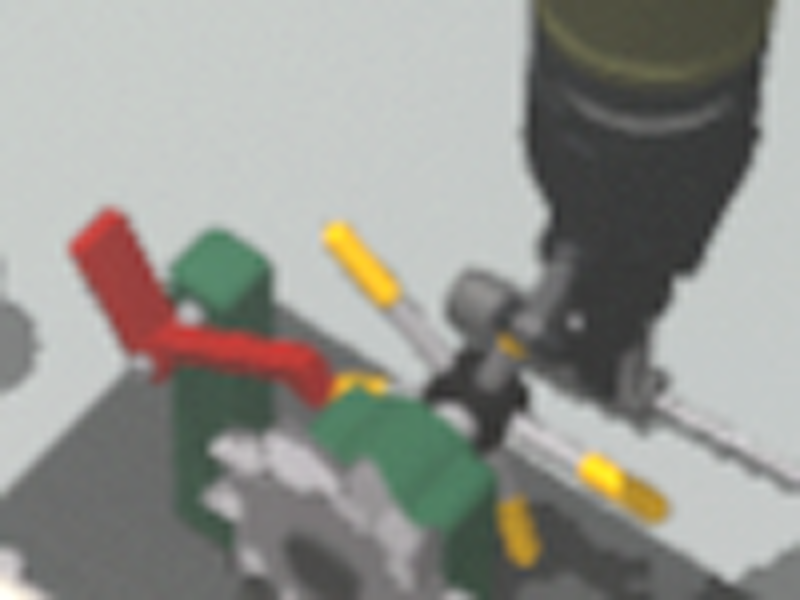

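Request:
move_arm([
  [-6,-2,0,0,0,0,1],
  [-6,0,0,0,0,0,1],
  [-5,0,0,0,0,0,1],
  [-5,0,0,0,0,0,1],
  [-5,0,0,0,0,0,1],
  [-5,0,0,0,0,0,1],
  [-5,0,0,0,0,0,1],
  [-5,0,0,0,0,0,1],
  [-5,0,0,0,0,0,1],
  [-4,0,0,0,0,0,1],
  [-3,0,0,0,0,0,1],
  [0,0,0,0,0,0,1],
])

```text
t: 7.68
ee_pos: [0.4816, 0.0965, 0.1602]
orientation: [2.119, 2.319, -0.001]
wrist_force: [-0.2, 0.9, 0.7]
finger_gap: -0.003
```

```bash

python3 -c "
from h import *
rel([-50,-2,160])
crop('scene',250,190,80,60,10,'s5.png')"
```

```text
t 7.675 in feeder [-50.5   4.1 160.2] to tool mm [-6.1  0.5  0.2] gap -0.003
tool axes in feeder
 [[-0.     1.    -0.   ]
 [ 1.     0.    -0.001]
 [-0.001 -0.    -1.   ]]
F feeder [-0.1   0.88  0.73] [-0.85  0.02  0.61  1.95 -0.01  1.18 -0.14]
```

View pics/s5.png

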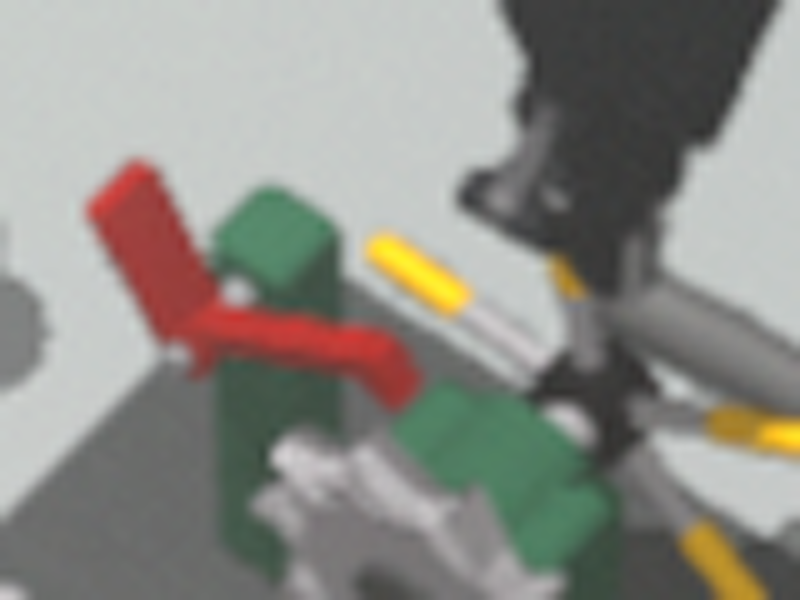

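```bash

cat >> h.py <<'E'
def wheel(pts,x0,y0,k):
    for a,X in pts:
        uv=(np.array(X)+.5)/k-.5+[x0,y0]
        r=least_squares(lambda w:proj('scene',tw(sp(a,w[0]),F))[0]-uv,[-.4]); print(a,r.x,r.fun.round(2))
E
python3 -c "
from h import *
wheel([(-54,(370,242))],250,190,10)
wheel([(-54,(316,85)),(18,(573,172)),(90,(730,437)),(162,(560,500))],260,200,10)
th=np.radians(18)+np.array([-.45,-.5,-.55,-.63])
print(60.2*np.tan(th)+6/np.cos(th)+11)"
```

```text
-54 [-0.51563058] [-0.19 -0.03]
-54 [0.02961447] [-0.16 -0.39]
18 [-0.02694401] [-0.08  0.1 ]
90 [-0.07060882] [0.02 0.  ]
162 [-0.02848023] [-0.13  0.33]
[ 8.82750099  5.78691115  2.70398789 -2.35990709]
```

Request:
move_arm([
  [-2,0,0,0,0,0,1],
  [-2,0,0,0,0,0,1],
  [-1,0,0,0,0,0,1],
  [0,0,0,0,0,0,1],
  [0,0,0,0,0,0,1],
])

```text
t: 8.35
ee_pos: [0.4819, 0.092, 0.1602]
orientation: [-2.118, -2.32, 0.001]
wrist_force: [-0.9, 2.3, -0.4]
finger_gap: 0.001
```

```bash

python3 -c "
from h import *
rel([-50,-2,160])"
```

```text
t 8.35 in feeder [-50.7  -0.5 160.2] to tool mm [-1.5  0.7  0.2] gap 0.001
tool axes in feeder
 [[-0.001  1.    -0.   ]
 [ 1.     0.001 -0.   ]
 [-0.    -0.    -1.   ]]
F feeder [-0.68  2.4  -0.41] [-0.84  0.02  0.61  1.95 -0.01  1.18 -0.14]
```

Request:
move_arm([
  [10,0,0,0,0,0,1],
  [10,0,-20,0,0,0,1],
  [0,0,-50,0,0,0,1],
  [50,0,-40,0,0,0,1],
  [50,0,0,0,0,0,1],
  [0,0,0,0,0,0,1],
])

```text
t: 9.1
ee_pos: [0.47, 0.2157, 0.2694]
orientation: [-2.109, -2.328, -0.001]
wrist_force: [-0.4, -1.5, -1.2]
finger_gap: 0.002
```

```bash

python3 -c "
from h import *
rel([-50,-2,160])
crop('scene',260,200,80,60,10,'s6.png')
crop('top',210,190,80,60,10,'t6.png')"
```

```text
t 9.1 in feeder [-51.4 123.8 269.4] to tool mm [-125.8    0.3  109.4] gap 0.002
tool axes in feeder
 [[-0.009  1.     0.   ]
 [ 1.     0.009  0.001]
 [ 0.001  0.    -1.   ]]
F feeder [-0.58 -1.41 -1.16] [-0.96  0.01  0.49  1.74 -0.    1.4  -0.37]
```

View pics/s6.png

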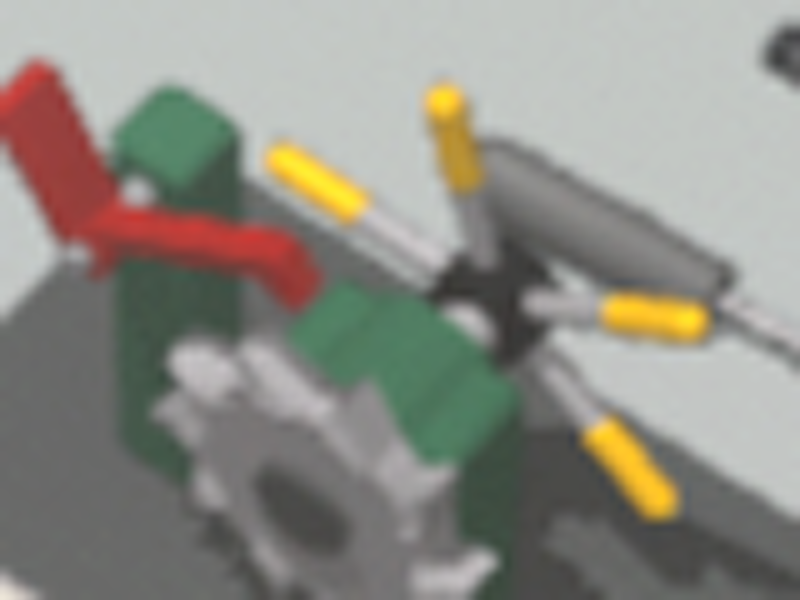

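View pics/t6.png

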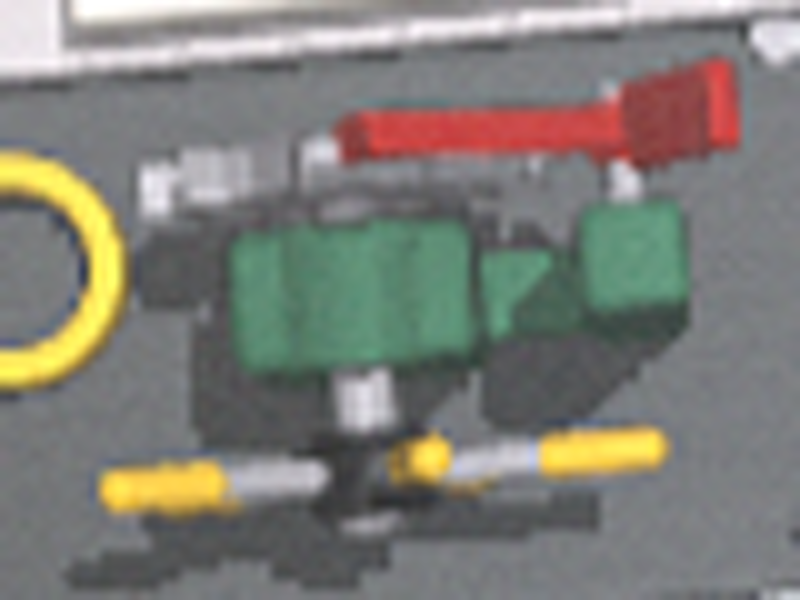

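```bash
cat > fw.py <<'E'
from h import *
def fit(sc,tp):
    cr=lambda X,x0,y0:((np.array(X)+.5)/10-.5)+[x0,y0]
    ob=[("scene",a,cr(X,260,200)) for a,X in sc]+[("top",a,cr(X,210,190)) for a,X in tp]
    f=lambda w:np.concatenate([proj(n,tw(sp(a,w[0]),F))[0]-uv for n,a,uv in ob])
    r=least_squares(f,[-.5]); print(r.x,r.fun.reshape(-1,2).round(2).tolist())
fit([(18,(573,172)),(-54,(316,85)),(90,(730,437)),(162,(560,500))],[(18,(260,470)),(-54,(604,450)),(90,(80,498))])
fit([(18,(443,95)),(-54,(272,150)),(90,(707,322)),(162,(663,512))],[(18,(432,452)),(-54,(664,446)),(90,(104,490))])
E
python3 fw.py
```

```text
[-0.02449143] [[-0.03, 0.15], [-0.9, -0.05], [-0.02, 0.81], [-0.21, 0.3], [-0.32, 0.46], [0.81, -0.12], [-0.96, 0.23]]
[-0.58247407] [[-0.35, -0.37], [-0.51, 0.26], [-0.64, 0.78], [0.23, 0.62], [0.05, 0.77], [0.24, 0.36], [-0.53, 0.25]]
```

Request:
move_arm([
  [-50,0,0,0,0,0,1],
  [-54,0,40,0,0,0,1],
  [0,0,50,0,0,0,1],
  [0,0,19,0,0,0,1],
  [0,0,0,0,0,0,1],
  [0,0,0,0,0,0,1],
])

```text
t: 9.95
ee_pos: [0.4812, 0.1101, 0.1642]
orientation: [2.119, 2.318, 0.002]
wrist_force: [-0.2, 0.3, 0.8]
finger_gap: 0.0
```

```bash

python3 -c "
from h import *
rel([-50,-2.2,160])"
```

```text
t 9.95 in feeder [-49.8  17.6 164.2] to tool mm [-19.8  -0.2   4.2] gap 0.0
tool axes in feeder
 [[ 0.     1.     0.002]
 [ 1.    -0.     0.   ]
 [ 0.     0.002 -1.   ]]
F feeder [-0.13  0.29  0.76] [-0.86  0.02  0.59  1.94 -0.01  1.18 -0.17]
```

Request:
move_arm([
  [-7,0,4,0,0,0,1],
  [-6,0,0,0,0,0,1],
  [0,0,0,0,0,0,1],
  [0,0,0,0,0,0,1],
])

```text
t: 10.45
ee_pos: [0.4817, 0.0978, 0.1594]
orientation: [2.118, 2.32, 0.001]
wrist_force: [0.2, 0.5, 1.2]
finger_gap: 0.002
```

```bash

python3 -c "
from h import *
rel([-50,-2.2,160])"
```

```text
t 10.45 in feeder [-50.3   5.3 159.4] to tool mm [-7.5  0.3 -0.6] gap 0.002
tool axes in feeder
 [[-0.001  1.     0.   ]
 [ 1.     0.001  0.   ]
 [ 0.     0.    -1.   ]]
F feeder [0.22 0.44 1.16] [-0.85  0.02  0.61  1.95 -0.01  1.17 -0.14]
```

Request:
move_arm([
  [-3,0,0,0,0,0,1],
  [-2,0,0,0,0,0,1],
  [-1,0,0,0,0,0,1],
  [-1.5,0,0,0,0,0,1],
  [0,0,0,0,0,0,1],
  [0,0,0,0,0,0,1],
])

```text
t: 11.2
ee_pos: [0.4822, 0.0904, 0.1591]
orientation: [-2.118, -2.32, -0.0]
wrist_force: [0.3, 2.2, -1.0]
finger_gap: 0.001
```

```bash

python3 -c "
from h import *
rel([-50,-2.2,160])"
```

```text
t 11.2 in feeder [-50.5  -2.1 159.1] to tool mm [-0.1  0.5 -0.9] gap 0.001
tool axes in feeder
 [[-0.001  1.    -0.   ]
 [ 1.     0.001  0.   ]
 [ 0.    -0.    -1.   ]]
F feeder [ 0.5   2.17 -1.  ] [-0.84  0.02  0.61  1.95 -0.01  1.17 -0.13]
```

Request:
move_arm([
  [10,0,0,0,0,0,1],
  [10,0,-20,0,0,0,1],
  [0,0,-50,0,0,0,1],
  [50,0,-40,0,0,0,1],
  [50,0,0,0,0,0,1],
  [0,0,0,0,0,0,1],
])

```text
t: 11.95
ee_pos: [0.4701, 0.2136, 0.2682]
orientation: [-2.109, -2.328, -0.0]
wrist_force: [0.1, 0.1, -1.3]
finger_gap: -0.0
```

```bash

python3 -c "
from h import *
rel([-50,-2,160])
crop('scene',260,200,80,60,10,'s7.png')
crop('top',210,190,80,60,10,'t7.png')"
```

```text
t 11.95 in feeder [-51.5 121.7 268.2] to tool mm [-123.7    0.4  108.2] gap -0.0
tool axes in feeder
 [[-0.009  1.     0.   ]
 [ 1.     0.009  0.   ]
 [ 0.     0.    -1.   ]]
F feeder [ 0.08  0.1  -1.35] [-0.96  0.01  0.49  1.74 -0.    1.4  -0.37]
```

View pics/s7.png

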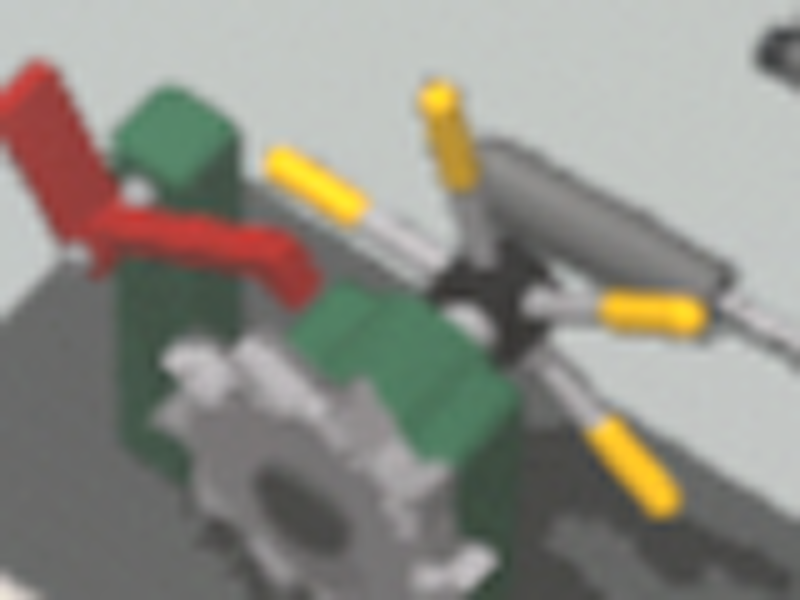

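View pics/t7.png

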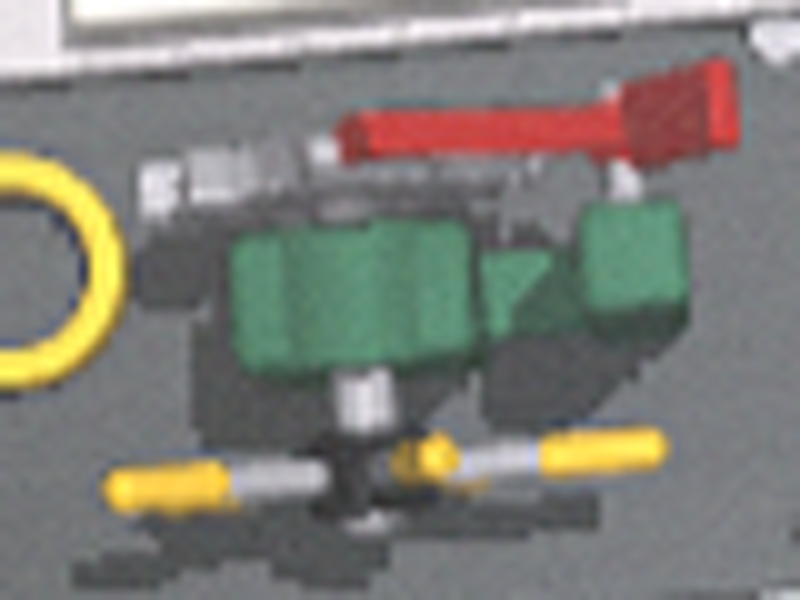

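Request:
move_arm([
  [-45,15,-10,0,0,0,1],
  [-50,15,-10,0,0,0,1],
  [-50,15,0,0,0,0,1],
  [-50,15,0,0,0,0,1],
  [-50,15,0,0,0,0,1],
  [-25,11,0,0,0,0,1],
  [0,0,0,0,0,0,1],
  [0,0,0,0,0,0,1],
])

```text
t: 13.05
ee_pos: [0.5811, -0.0526, 0.2879]
orientation: [-2.119, -2.318, 0.0]
wrist_force: [-0.2, 1.1, -0.3]
finger_gap: -0.004
```

```bash

python3 -c "
from h import *
rel([35,-148,188])"
```

```text
t 13.05 in feeder [  35.1 -153.5  287.9] to tool mm [ 5.4 -0.  99.9] gap -0.004
tool axes in feeder
 [[ 0.     1.    -0.001]
 [ 1.    -0.     0.   ]
 [ 0.    -0.001 -1.   ]]
F feeder [-0.12  1.16 -0.3 ] [-0.62  0.19  0.77  1.56 -0.13  1.45  0.25]
```

Request:
move_arm([
  [0,0,40,0,0,0,1],
  [0,0,40,0,0,0,1],
  [0,0,19,0,0,0,1],
  [0,0,0,0,0,0,1],
  [10,0,0,0,0,0,1],
  [8,0,0,0,0,0,1],
  [6,0,0,0,0,0,1],
  [6,0,0,0,0,0,1],
  [6,0,0,0,0,0,1],
  [0,0,0,0,0,0,1],
  [0,0,0,0,0,0,1],
])

```text
t: 14.42
ee_pos: [0.5783, -0.0165, 0.1891]
orientation: [-2.118, -2.32, -0.0]
wrist_force: [0.3, 0.6, 0.0]
finger_gap: 0.002
```

```bash

python3 -c "
from h import *
rel([35,-96,188])"
```

```text
t 14.425 in feeder [  35.5 -117.2  189.1] to tool mm [21.2 -0.5  1.1] gap 0.002
tool axes in feeder
 [[-0.001  1.    -0.   ]
 [ 1.     0.001  0.   ]
 [ 0.    -0.    -1.   ]]
F feeder [0.39 0.56 0.01] [-0.66  0.23  0.74  1.71 -0.16  1.26  0.21]
```

Request:
move_arm([
  [4,0,0,0,0,0,1],
  [4,0,0,0,0,0,1],
  [4,0,0,0,0,0,1],
  [3,0,0,0,0,0,1],
  [3,0,0,0,0,0,1],
  [2,0,0,0,0,0,1],
  [0,0,0,0,0,0,1],
  [0,0,0,0,0,0,1],
])

```text
t: 15.42
ee_pos: [0.5765, 0.0034, 0.1891]
orientation: [-2.118, -2.32, -0.0]
wrist_force: [0.3, -0.1, -0.1]
finger_gap: 0.001
```

```bash

python3 -c "
from h import *
rel([35,-96,188])"
```

```text
t 15.425 in feeder [ 35.5 -97.2 189.1] to tool mm [ 1.2 -0.5  1.1] gap 0.001
tool axes in feeder
 [[-0.001  1.    -0.   ]
 [ 1.     0.001  0.   ]
 [ 0.    -0.    -1.   ]]
F feeder [ 0.24 -0.17 -0.14] [-0.69  0.22  0.73  1.72 -0.16  1.26  0.17]
```

Request:
move_arm([
  [1,0,0,0,0,0,1],
  [1,0,0,0,0,0,1],
  [1,0,0,0,0,0,1],
  [0,0,0,0,0,0,1],
])

```text
t: 15.92
ee_pos: [0.5763, 0.0055, 0.1893]
orientation: [2.119, 2.319, -0.001]
wrist_force: [-0.2, -2.7, -0.1]
finger_gap: -0.004
```

```bash

python3 -c "
from h import *
rel([35,-96,188])
crop('scene',240,180,100,75,8,'s8.png')"
```

```text
t 15.925 in feeder [ 35.6 -95.2 189.3] to tool mm [-0.8 -0.6  1.3] gap -0.004
tool axes in feeder
 [[-0.     1.     0.   ]
 [ 1.     0.    -0.001]
 [-0.001  0.    -1.   ]]
F feeder [-0.43 -2.67 -0.07] [-0.69  0.22  0.73  1.72 -0.15  1.26  0.17]
```

View pics/s8.png

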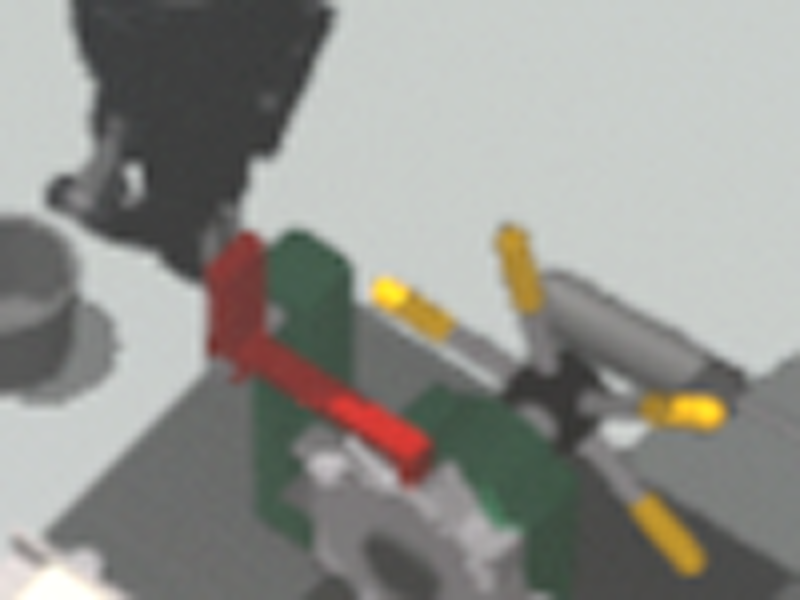

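Request:
move_arm([
  [1,0,0,0,0,0,1],
  [1,0,0,0,0,0,1],
  [1,0,0,0,0,0,1],
  [0,0,0,0,0,0,1],
])

```text
t: 16.48
ee_pos: [0.5763, 0.0056, 0.1893]
orientation: [2.119, 2.315, -0.004]
wrist_force: [0.6, -7.0, -1.3]
finger_gap: -0.002
```

```bash

python3 -c "
from h import *
rel([35,-96,188])"
```

```text
t 16.475 in feeder [ 35.5 -95.  189.3] to tool mm [-1.  -0.5  1.3] gap -0.002
tool axes in feeder
 [[ 0.002  1.     0.   ]
 [ 1.    -0.002 -0.004]
 [-0.004  0.    -1.   ]]
F feeder [-0.03 -7.   -1.31] [-0.69  0.22  0.73  1.72 -0.15  1.26  0.16]
```

Request:
move_arm([
  [1,0,0,0,0,0,1],
  [1,0,0,0,0,0,1],
  [1,0,0,0,0,0,1],
  [1,0,0,0,0,0,1],
  [0,0,0,0,0,0,1],
])

```text
t: 17.1
ee_pos: [0.5762, 0.0056, 0.1894]
orientation: [2.12, 2.309, -0.008]
wrist_force: [1.8, -14.6, -0.9]
finger_gap: -0.001
```

```bash

python3 -c "
from h import *
rel([35,-96,188])"
```

```text
t 17.1 in feeder [ 35.5 -95.  189.4] to tool mm [-1.  -0.5  1.4] gap -0.001
tool axes in feeder
 [[ 0.005  1.     0.001]
 [ 1.    -0.005 -0.009]
 [-0.009  0.001 -1.   ]]
F feeder [  0.5  -14.72  -0.91] [-0.7   0.22  0.73  1.72 -0.15  1.26  0.15]
```

Request:
move_arm([
  [-8,0,0,0,0,0,1],
  [-12,0,0,0,0,0,1],
  [-20,0,-10,0,0,0,1],
  [0,0,-50,0,0,0,1],
  [-60,0,-30,0,0,0,1],
  [-60,0,0,0,0,0,1],
  [0,0,0,0,0,0,1],
])

```text
t: 17.98
ee_pos: [0.5886, -0.1503, 0.2789]
orientation: [2.128, 2.306, -0.002]
wrist_force: [-0.3, 0.7, 0.6]
finger_gap: -0.0
```

```bash

python3 -c "
from h import *
rel([35,-96,188])
crop('scene',260,200,80,60,10,'s9.png')
crop('top',210,190,80,60,10,'t9.png')
crop('scene',0,0,560,420,1,'s9f.png')"
```

```text
t 17.975 in feeder [  33.8 -251.4  278.9] to tool mm [155.8  -0.5  90.3] gap -0.0
tool axes in feeder
 [[ 0.01   1.     0.002]
 [ 1.    -0.01  -0.004]
 [-0.004  0.002 -1.   ]]
F feeder [-0.21  0.71  0.61] [-0.47  0.26  0.83  1.52 -0.19  1.44  0.44]
```

View pics/s9.png

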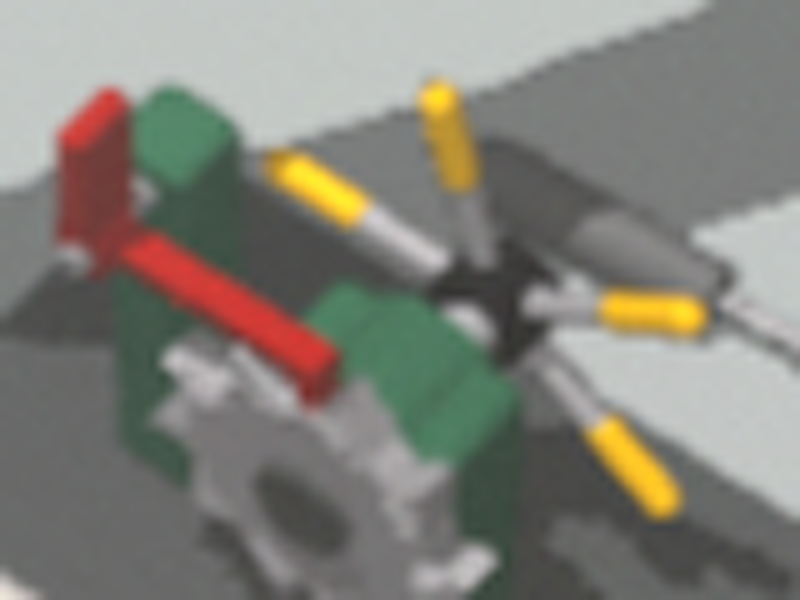

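View pics/t9.png

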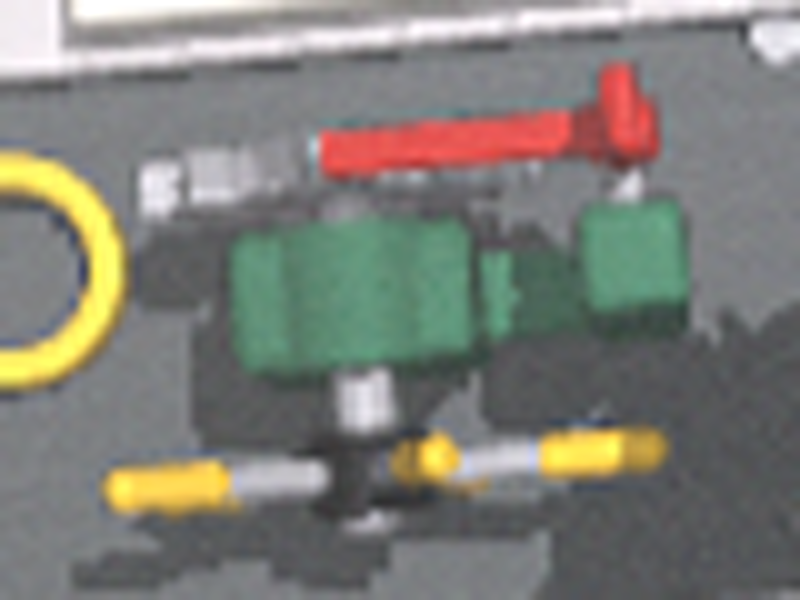

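View pics/s9f.png

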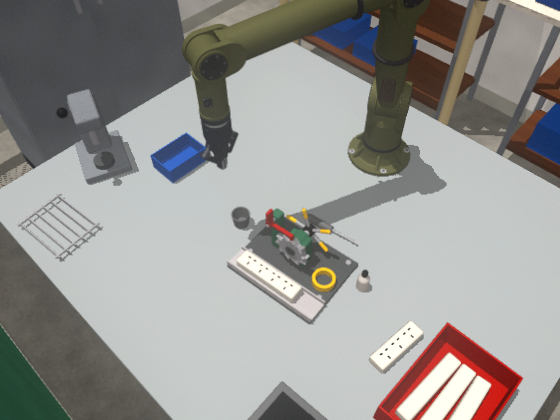

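The pawl's outline matches the first picture: tab top at (118,92) and nose at (318,395) in the scene crop. The spokes are one notch back, with the upper tip at (438,90). Cup, bottle, tape, driver, bin and strips are all where they were.

```bash
python3 -c "
from cell import bot
print(bot.sign_off())"
```

```text
the job is handed in; nothing more can be done
None
```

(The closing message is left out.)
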